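Hold a chock against a hydraulic power pack for bolting

ROBOT

A 6-joint arm with a two-finger parallel gripper is mounted at the origin on the work surface. World frame = base frame: x ahead of the robot, y to its left, z up, the work surface at z = 0. Lengths are in m, angles in rad, forces in N, time in s.
With the tool pointing down it reaches from about 0.35 to 0.725 m from the base axis. Payload 6 kg.
Tool frame: the origin (TCP) lies between the finger pads; the fingertips stand 11 mm ahead of it and the grasp point (between the pads) lies 8 mm behind it (arm.finger_overhang is the distance from the TCP to the fingertips, in m); z points along the fingers, y is the direction in which the jaws open and shut (so a half turn about z gives the same grasp; the last joint's range is limited). The gripper opens to 85 mm and grips with 20 to 120 N. Pads are 22 mm wide; open, the fingers measure 114 mm over their backs; the gripper's body (76 mm by 85 mm) begins 54 mm behind the grasp point. The pads swing forward as they close: fully open they stand 13 mm farther back than shut.
Start: joints at [-0.798, 0.04, 0.085, 0, -1.615, -0.334], TCP at [0.255, -0.543, 0.242] pointing down, gripper open.
Joint ranges: [-2.56, 2.56], [-1.29, 2.01], [-1.08, 1.49], [-3.29, 1.98], [-2.81, -0.18], [-2.99, 2.99]. Speed limits (rad/s): [2.57, 2.57, 3.01, 3.14, 3.14, 3.14].

INTERFACE

Orientations are given as a 3x3 rotation matrix whose columns are the frame's x, y, z axes.
In Python, from station import arm gives the robot as it stands.
- The arm moves only by the shell command python3 -m crank 'ROWS' [OPENING] [FORCE]. ROWS is JSON, a list of rows, each an object of numbers: "x", "y", "z": the shift along the tool's x, y, z in cm; "spin": the turn about the tool's z in rad. In form: [{"x": .., "y": .., "z": .., "spin": ..}, ...]. A call has 1 to 12 rows; each row is the pose to reach, as a shift and turn from the pose measured when the call began, along the tool's axes at that moment; what a row does not reach only later rows make up. A row lasts 1/12 s, in which the tool goes at most 41.7 mm and 7.16 degrees, less where a joint would pass 70% of its speed; a pose out of reach is approached as far as the arm can. A call with a gripper value outside its range is refused whole. OPENING is the gripper's target within -1 to 1 (shut at 1, half-way at 0, fully open at -1), set as the call begins (- or left out, the last holds). The fingers move at their own pace and stop on an object; FORCE is the grip in N (left out, the last holds). Time passes only in rows, so rows that repeat a pose let the fingers close. It gives the time, the measured TCP pose, the force and the opening at its end, in the units of the state.
- arm.state(): the state, without advancing time (a new reading comes with each control period).
- arm.snapshot(name): name is "scene" or "top"; returns a dict with "image" (400x640x3 uint8, red, green, blue), "mtx" (3x3 intrinsics, pixels), "k1" (the pictures are not rectified: a ray, as slopes to the right and down, at radius r is drawn at 1 + k1 r^2 times it, then the intrinsics apply), "extrinsics" (4x4, takes a point from world to camera coordinates). Camera axes: x right, y up, looking along -z (the intrinsics and any distortion apply to the point x, -y, -z); pixel columns grow to the right and rows downward; lengths in m; the calibration is good to about 2 mm. A picture is of the moment at which its call begins. There is no depth.
- arm.finish_job(): hands the job in, once; it reports no verdict.
Trained networks look in the newest picture that a camera, given by its name, has taken for a name from the list of things; names that differ only in an ending like _2 or _b are one class to them, and where a whole thing is asked for, a point or a joint stands for the part that bears it (a point fixed in the world has none). Each returns a list of dicts, best first, with "p" (0 to 1); they miss things now and then, are a little off and sometimes report something else, mostly with a low value. They report only what shows in the picture. A call takes as long as a camera call. They do not tell look-alikes from the thing itself.
- arm.trace(query, camera): "region" (400x640 bool, what is visible of it) and "bbox" ([left, top, width, height] as shares, 0 to 1, of the picture: columns of its width, rows of its height, round what is visible of it).
- arm.landmark_of(query, camera): "at" ([row, column] as shares, 0 to 1, of the picture: columns of its width, rows of its height: a listed point, or the origin of a listed thing).
The state is a dict: "clock": time; "joint_positions": joint angles; "dq": joint speeds; "tau": joint torques, N m; "eef_pos": TCP position; "ee_rot": TCP orientation; "force": force on the tool from outside, world axes, zero at the start; "ft_torque": the same for the moment, N m; "gripper_width": finger opening in m.
Only numpy, scipy, OpenCV 4.12 (cv2) and the standard library are available. Lean on these libraries where they do the work, as an engineer would, in place of code of your own. Each camera call takes 0.05 s, during which the arm holds its last target. There are 200 camera calls.

TASK

The hydraulic power pack on the bench still lacks one of its two front chocks. Bring the loose chock over, stand it flat on the bench with its two slots over the two empty bolt holes, and press its rubber pad squarely against the pack's foot rail with a steady push of about 12 N, never as hard as 30 N, so that I can put the bolts in. Your job ends while you are still holding it there at that push, not letting go; leave the other things on the bench where they are.

Things in the scene. Friction and masses are not known exactly. Their poses are not given: they have to be found in the camera images.
- chock: loose chock, blue-painted aluminium bracket, 0.4 kg give or take a fifth, flat on the bench at the start. Base plate 100 (x) by 120 (y) by 6 mm, two slots 26 (x) by 16 mm at x = 0, y = +-45 mm. Upright plate 80 wide, 76 high, 6 thick, front at x = +50 mm, with a black rubber pad in front. Origin: underside of the base, between the slots; x out through the pad, z up.
- gusset (a point): point in the loose chock's gusset, 31 mm straight above the chock's origin. The gusset is an upright triangular rib, 8 mm thick in y, in the chock's x-z plane, behind the upright plate: its sloping top edge is 72 mm above the underside at x = +44 mm, 45 mm at x = 0, 16 mm at x = -47 mm. It can be pinched from above across y; the base plate beside it is 6 mm thick
- pad_face (a point): centre of the free face of the loose chock's rubber pad (60 wide, 45 high, 15 mm thick): 65 mm along x from the chock's origin and 38 mm above the underside when free; moves back as the rubber is squashed
- pad (a joint): how far the loose chock's rubber pad is squashed, m: 0 free, at most 0.006. It springs back with 4 N per mm, so 12 N squash it 3 mm. When the chock drags on the bench, friction takes up to 4 N of a sideways push (more if it is pressed down), and the pad gets that much less
- bolt_holes: the two empty bolt holes in the bench: flush brass inserts 24 mm across with a black 11 mm hole, at y = +45 and -45 mm from the origin, which lies between them at bench height. x points square to the pack's foot rail, whose face is 62 mm away along x. The chock belongs with its origin here and the same axes. The holes may lie on either side of the fitted chock
- fitted_chock: the other front chock, same shape, origin and axes as the loose one, already bolted down in front of the foot rail, 170 mm from the empty holes along the rail; fixed
- pack: hydraulic power pack, fixed: grey oil tank (wall facing the chocks at x = -75 mm, 360 mm along y, lid 155 mm up) in a dark steel drip tray; on the lid, from x = 0 back, valves and a lying black motor, up to 260 mm. Origin: on the bench; x from the pack's front to its back, z up. The front foot rail is the tray's front rim: 420 mm long (y), 66 mm high, its face at x = -142 mm
- basket: white and clear plastic strainer basket, 152 mm across, 60 mm high, open upward; origin under its centre; leave alone
- screwdriver: screwdriver with orange handle, 210 mm, lying on the bench; leave alone
- channel: loose aluminium channel, 250 by 30 by 12 mm, lying on the bench; leave alone
- bolt_tray: red tray of bolts and washers, 140 by 90 by 30 mm; leave alone
- oil_bottle: grey bottle, 68 mm across, 170 mm high; leave alone
Not all that is in view belongs to the job. What is shaped like the chock but pink or yellow is not meant.

How it is judged:
By the outcome, as a careful person would: the job done as asked, in the order asked, and still so for the second after the job is handed in, while the arm keeps its last pose, push and grip.
It also fails if it takes over 51 s, if anything falls off the work surface, if the arm or the gripper's body presses on something with over 40 N, if the wrist force passes 120 N, or if a joint passes its speed limit or range.

## Working session

There is one attempt and no reset: what is moved stays moved. The work goes in short steps, Python scripts to look and compute and a shell command to move; the robot and the scene stay as the last step left them, time stands still between calls to the robot, and variables do not carry over. Pictures are saved under pics/ and viewed, about 8 in all and at most 12, crops included, and the job is handed in when it is done.

```bash
mkdir -p pics; ls; cat > h.py <<'E'
import numpy as np, cv2
from station import arm
def ray(s,px):  # px = (col,row) pixels -> origin, dir in world
    K=np.array(s["mtx"]);k=s["k1"];E=np.array(s["extrinsics"])
    d=np.array([(px[0]-K[0,2])/K[0,0],(px[1]-K[1,2])/K[1,1]]);u=d.copy()
    for _ in range(30): u=d/(1+k*(u@u))
    R=E[:3,:3];c=-R.T@E[:3,3]
    return c,R.T@np.array([u[0],-u[1],-1.])
def onz(s,px,z):
    c,d=ray(s,px);return c+d*(z-c[2])/d[2]
def proj(s,P):
    K=np.array(s["mtx"]);E=np.array(s["extrinsics"]);p=E[:3,:3]@np.array(P)+E[:3,3]
    u=np.array([p[0],-p[1]])/-p[2];u=u*(1+s["k1"]*(u@u))
    return np.array([K[0,0]*u[0]+K[0,2],K[1,1]*u[1]+K[1,2]])
def save(img,name,scale=1):
    cv2.imwrite("pics/"+name,cv2.resize(img[:,:,::-1],None,fx=scale,fy=scale,interpolation=cv2.INTER_CUBIC))
E
python3 - <<'E'
from h import *
S={c:arm.snapshot(c) for c in("scene","top")}
for c,s in S.items():
    save(s["image"],c+"0.png",1.25)
    E=np.array(s["extrinsics"]);print(c,"cam",(-E[:3,:3].T@E[:3,3]).round(3),"k1",s["k1"])
    for q,z in [("chock",0),("gusset",.031),("pad_face",.038),("bolt_holes",0),("fitted_chock",0),("pack",0),("basket",0),("oil_bottle",0),("bolt_tray",0),("channel",0),("screwdriver",0)]:
        for r in arm.landmark_of(q,c)[:4]:
            px=(r["at"][1]*640,r["at"][0]*400)
            print(q,round(r["p"],2),np.round(px,1),onz(s,px,z).round(4)[:2])
print(arm.state()["ee_rot"])
E
```

```text
pics
scene cam [ 1.5   -0.606  1.067] k1 -0.14766634456796432
chock 0.89 [279.2 182.6] [ 0.3491 -0.13  ]
chock 0.88 [305.8 218.9] [ 0.5406 -0.1266]
chock 0.79 [134.9 218.2] [ 0.3048 -0.6008]
chock 0.56 [342.6 260. ] [ 0.7341 -0.1065]
gusset 0.91 [280.6 174. ] [ 0.3451 -0.1221]
gusset 0.72 [308.3 210.6] [ 0.5399 -0.1179]
gusset 0.64 [227.4 263.8] [ 0.6295 -0.4089]
gusset 0.62 [133.9 209.9] [ 0.3018 -0.5961]
pad_face 0.76 [325.3 214.5] [ 0.5838 -0.0833]
pad_face 0.62 [220.7 262.5] [ 0.6229 -0.4251]
bolt_holes 0.56 [394.3 203.7] [0.6038 0.1566]
fitted_chock 0.92 [372.  175.3] [0.4524 0.1673]
pack 0.79 [434.8 174.1] [0.5414 0.367 ]
basket 0.72 [340.3 263. ] [ 0.7408 -0.1178]
oil_bottle 0.57 [281.4 276. ] [ 0.7096 -0.285 ]
oil_bottle 0.33 [305.8 212.4] [ 0.5149 -0.1139]
bolt_tray 0.91 [222.9 264.7] [ 0.6009 -0.4155]
channel 0.74 [186.1 206.6] [ 0.3251 -0.4409]
screwdriver 0.55 [168.  269.1] [ 0.5491 -0.56  ]
top cam [ 0.311 -0.084  1.419] k1 -0.12339037581582779
chock 0.87 [318.1 190. ] [ 0.5548 -0.1305]
chock 0.69 [315.6 257.1] [ 0.3409 -0.1167]
chock 0.6 [465.5 260.2] [ 0.3157 -0.5974]
chock 0.45 [407.  178.6] [ 0.5859 -0.4214]
gusset 0.89 [321.9 252.9] [ 0.3527 -0.1359]
gusset 0.74 [315.  191.8] [ 0.544  -0.1196]
gusset 0.61 [471.3 261. ] [ 0.3123 -0.605 ]
pad_face 0.67 [302.9 181. ] [ 0.5781 -0.0824]
pad_face 0.47 [473.8 278.2] [ 0.2588 -0.6068]
pad_face 0.45 [299.3 265.4] [ 0.3162 -0.0655]
pad_face 0.19 [405.6 176.8] [ 0.5845 -0.4084]
bolt_holes 0.45 [229.1 174.2] [0.6134 0.1562]
fitted_chock 0.57 [221.8 230.5] [0.4314 0.1787]
pack 0.79 [159.5 198. ] [0.5405 0.383 ]
basket 0.86 [312.3 139. ] [ 0.7251 -0.1163]
oil_bottle 0.32 [227.6 175.8] [0.6082 0.1611]
bolt_tray 0.86 [407.2 178.2] [ 0.5873 -0.4221]
[[-9.05263409e-01 -4.24850746e-01 -6.33677247e-05]
 [-4.24850747e-01  9.05263411e-01  1.03224374e-05]
 [ 5.29789874e-05  3.62663501e-05 -9.99999998e-01]]
```

View pics/scene0.png

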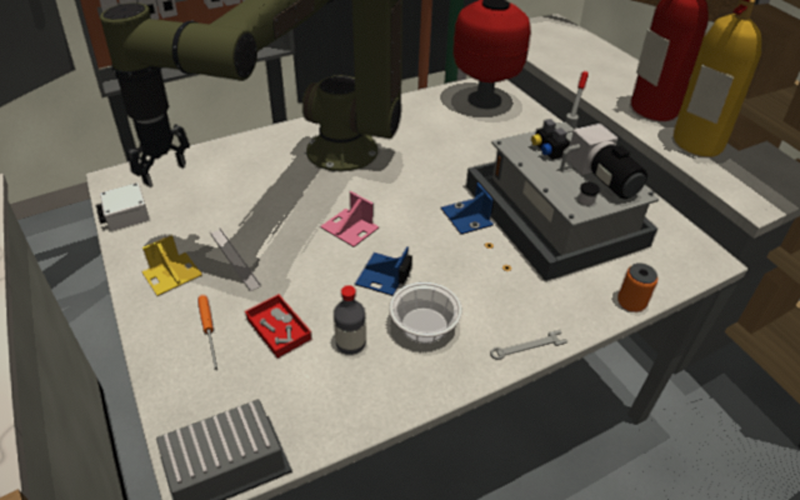

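View pics/top0.png

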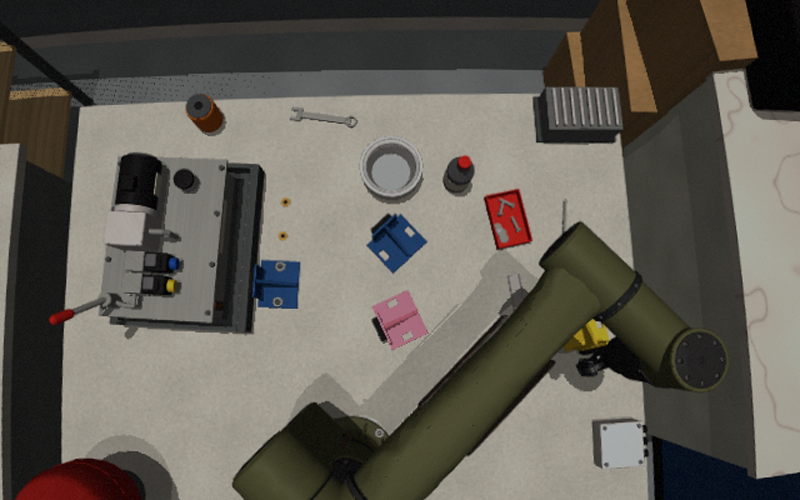

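Candidates shaped like the chock are blue at scene (308,217), pink at (280,175) and yellow at (135,218). A fourth, blue at (372,175), is bolted at the rail. The free-standing blue one fits the description. Next I'll take an enlarged crop and fit its silhouette.

```bash
cat >> h.py <<'E'
from scipy.optimize import minimize
def parts():
    b=lambda x0,x1,y0,y1,z0,z1:np.array([[x,y,z] for x in(x0,x1) for y in(y0,y1) for z in(z0,z1)])*.001
    g=np.array([[x,y,z] for y in(-4,4) for x,z in((44,72),(-47,16),(-47,6),(44,6))])*.001
    return [b(-50,50,-60,60,0,6),b(44,50,-40,40,0,76),g,b(50,65,-30,30,15.5,60.5)]
def sil(s,x,y,a,z=0,slots=True,up=4,pts=parts()):
    R=np.array([[np.cos(a),-np.sin(a),0],[np.sin(a),np.cos(a),0],[0,0,1]]);t=np.array([x,y,z])
    m=np.zeros((400*up,640*up),np.uint8)
    f=lambda P:np.array([(proj(s,R@p+t)+.5)*up for p in P]).astype(np.float32)
    def hull(P): cv2.fillConvexPoly(m,cv2.convexHull(f(P)).round().astype(np.int32),1)
    hull(pts[0])
    if slots:
        for sy in(-.045,.045):
            q=[];
            for z_ in(0,.006):
                k=np.zeros_like(m);cv2.fillConvexPoly(k,f([[i*.013,sy+j*.008,z_] for i,j in((-1,-1),(1,-1),(1,1),(-1,1))]).round().astype(np.int32),1);q.append(k)
            m[(q[0]&q[1])>0]=0
    for P in pts[1:]: hull(P)
    return cv2.resize(m.astype(np.float32),(640,400),interpolation=cv2.INTER_AREA)
def blue(s,c,rad=60,v=75):
    im=s["image"].astype(int);m=((im[:,:,2]-im[:,:,0]>15)|(im.sum(2)<v)).astype(np.float32)
    k=np.zeros_like(m);cv2.circle(k,tuple(int(i) for i in c),rad,1,-1);return m*k
def fit(S,M,x0,z=0):
    f=lambda p:sum(np.abs(sil(S[c],p[0],p[1],p[2]/5,z,up=8)-M[c]).sum() for c in S)
    x0=np.array([x0[0],x0[1],x0[2]*5])
    r=minimize(f,x0,method="Nelder-Mead",options=dict(initial_simplex=x0+np.array([[0,0,0],[.02,0,0],[0,.02,0],[0,0,1.]]),xatol=2e-4,fatol=.1))
    return r.x[0],r.x[1],r.x[2]/5,r.fun
E
cat > m1.py <<'E'
from h import *
S={c:arm.snapshot(c) for c in("scene","top")}
P={c:proj(S[c],[.55,-.115,.03]) for c in S}
M={c:blue(S[c],P[c],38) for c in S}
for c in S:  # keep biggest component
    n,l,st,_=cv2.connectedComponentsWithStats(M[c].astype(np.uint8));M[c]=(l==1+st[1:,4].argmax()).astype(np.float32)
best=min((fit(S,M,(.55,-.12,a)) for a in(.2,.8,1.4)),key=lambda r:r[3])
print("loose both",np.round(best,4),{c:M[c].sum() for c in S})
for c in S: print(c,np.round(fit({c:S[c]},{c:M[c]},best[:3]),4))
tiles=[]
for c in S:
    im=S[c]["image"].copy();x,y=P[c].astype(int)
    ov=im.copy();e=cv2.morphologyEx((sil(S[c],*best[:3])>.5).astype(np.uint8),cv2.MORPH_GRADIENT,np.ones((2,2)));ov[e>0]=[255,255,0]
    tiles.append(np.hstack([cv2.resize(i[y-33:y+33,x-45:x+45],None,fx=4.4,fy=4.4,interpolation=cv2.INTER_CUBIC) for i in(im,ov)]))
save(np.vstack(tiles),"crop1.png")
for c in S:
    im=S[c]["image"].astype(int);h=((im[:,:,0]-im[:,:,2])>45).astype(np.uint8)
    k=np.zeros_like(h);p=proj(S[c],[.61,.156,0]);cv2.circle(k,tuple(int(i) for i in p),26,1,-1);
    n,l,st,ce=cv2.connectedComponentsWithStats(h*k)
    for i in range(1,n):
        if st[i,4]>6:
            sub=cv2.dilate((l==i).astype(np.uint8),np.ones((3,3)));sub=cv2.morphologyEx(sub,cv2.MORPH_CLOSE,np.ones((5,5)));ys,xs=np.nonzero(sub);print(c,"hole",st[i,4],ce[i].round(1),(xs.mean(),ys.mean()),onz(S[c],(xs.mean(),ys.mean()),0).round(4))
    p=proj(S[c],[.54,.16,.0]).astype(int)
    save(im[p[1]-38:p[1]+38,p[0]-50:p[0]+50].astype(np.uint8),c+"_holes.png",4)
a=[cv2.imread(f"pics/{c}_holes.png") for c in S];cv2.imwrite("pics/holes1.png",np.hstack(a))
E
python3 m1.py
```

```text
loose both [ 5.401000e-01 -1.263000e-01  7.304000e-01  2.481094e+02] {'scene': np.float32(934.0), 'top': np.float32(1206.0)}
scene [ 5.391000e-01 -1.260000e-01  7.259000e-01  1.609219e+02]
top [ 0.5401 -0.1263  0.7304 83.7031]
scene hole 31 [390.9 195.9] (np.float64(390.93333333333334), np.float64(195.95)) [0.5682 0.1673 0.    ]
scene hole 36 [405.3 213.8] (np.float64(405.3623188405797), np.float64(213.71014492753622)) [0.6576 0.1622 0.    ]
top hole 38 [228.1 161. ] (np.float64(228.05263157894737), np.float64(161.03947368421052)) [0.6572 0.16   0.    ]
top hole 40 [225.8 188.2] (np.float64(225.86075949367088), np.float64(188.32911392405063)) [0.5671 0.1664 0.    ]
```

View pics/crop1.png

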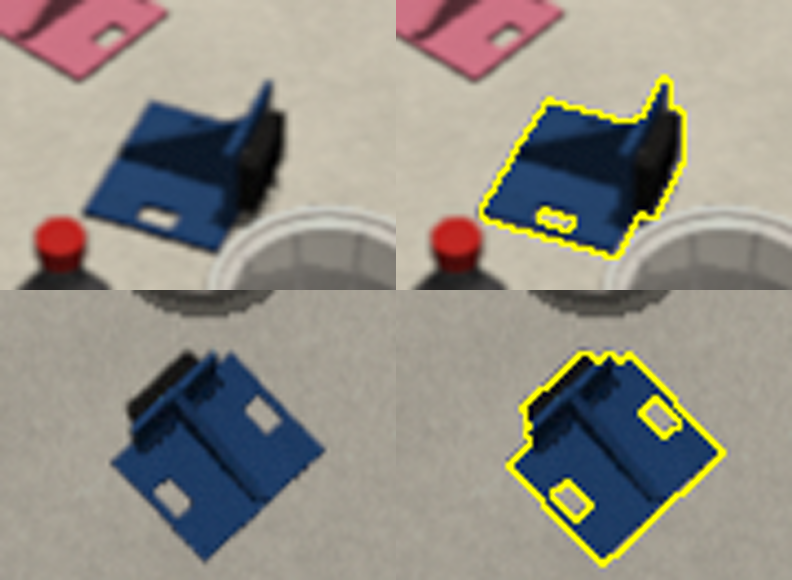

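View pics/holes1.png

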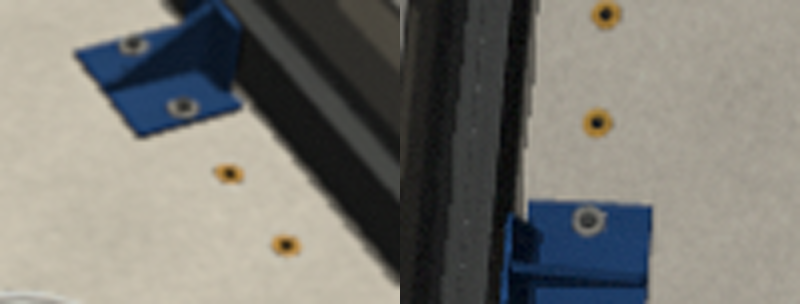

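Crop1 shows the loose blue chock with its black pad. The fitted outline matches it at scene (308,217) and top (315,192). Holes1 shows the two brass holes at top (228,161) and (226,188), on the far side of the fitted chock. They measure 90 mm apart, which agrees with the description. Next I'll cross-check the rail direction and work out the first move.

```bash
cat >> h.py <<'E'
def goto(x,y,z,a):  # tool shift (cm) and spin for TCP at x,y,z with chock yaw a held (tool x = -chock x)
    st=arm.state();R=np.array(st["ee_rot"]);d=np.array([x,y,z])-np.array(st["eef_pos"])
    t=np.arctan2(R[1,0],R[0,0]);s=(a+np.pi-t+np.pi)%(2*np.pi)-np.pi
    print("shift cm",(R.T@d*100).round(2),"spin",round(-s,4),"tcp",np.round(st["eef_pos"],4),"t",st["clock"],"F",np.round(st["force"],2),"w",st["gripper_width"],"q6",round(st["joint_positions"][5],2))
E
python3 - <<'E'
from h import *
import h
goto(.5401,-.1263,.10,.7304)
S={"top":arm.snapshot("top")}
s=S["top"]
# fitted chock fit (no slots: bolts), pad squashed/hidden: compare only blue, without pad
im=s["image"].astype(int);m=((im[:,:,2]-im[:,:,0]>15)).astype(np.uint8)
k=np.zeros_like(m);cv2.circle(k,tuple(int(i) for i in proj(s,[.443,.175,.03])),38,1,-1);m=m*k
n,l,st,_=cv2.connectedComponentsWithStats(m);m=(l==1+st[1:,4].argmax()).astype(np.uint8);m=cv2.morphologyEx(m,cv2.MORPH_CLOSE,np.ones((7,7))).astype(np.float32)
P=parts()[:3]
f=lambda p:np.abs(sil(s,p[0],p[1],p[2]/5,slots=False,up=8,pts=P)-m).sum()
x0=np.array([.443,.175,7.53])
r=minimize(f,x0,method="Nelder-Mead",options=dict(initial_simplex=x0+np.array([[0,0,0],[.01,0,0],[0,.01,0],[0,0,.5]]),xatol=2e-4,fatol=.1))
c=r.x[:2];print("fitted",c.round(4),r.x[2]/5,r.fun,m.sum())
h0=np.array([.6125,.1640]);d=h0-c;print("dist",np.linalg.norm(d),"x-axis yaw",np.arctan2(d[0],-d[1]))
# rail top front edge: brightness transition in top image along y at several x
g=im.sum(2)
for x in np.arange(.56,.74,.02):
    ys=np.arange(.19,.27,.0005);v=[cv2.getRectSubPix(g.astype(np.float32),(1,1),tuple(map(float,proj(s,[x,y,.066]))))[0,0] for y in ys]
    i=np.argmin(np.diff(cv2.GaussianBlur(np.array(v,np.float32).reshape(-1,1),(1,9),0).ravel()));print(round(x,2),ys[i].round(4),end="; ")
E
```

```text
shift cm [-43.53  25.62  14.23] spin -0.2916 tcp [ 0.2549 -0.5431  0.2423] t 1.3 F [ 1.01 -0.1  -0.29] w 0.08524421322359198 q6 -0.33
fitted [0.443  0.1756] 1.4954311515785779 37.703125 1343.0
dist 0.16992339743107354 x-axis yaw 1.5022498440072105
0.56 0.209; 0.58 0.2055; 0.6 0.203; 0.62 0.203; 0.64 0.204; 0.66 0.2005; 0.68 0.1975; 0.7 0.198; 0.72 0.202;
```

```bash
python3 -m crank '[{"x":-3,"y":1.8,"z":0.3,"spin":-0.03},{"x":-7,"y":4.1,"z":1,"spin":-0.08},{"x":-11,"y":6.5,"z":2,"spin":-0.13},{"x":-14.5,"y":8.5,"z":2.5,"spin":-0.17},{"x":-18,"y":10.6,"z":3,"spin":-0.21},{"x":-21.5,"y":12.7,"z":3.5,"spin":-0.25},{"x":-25,"y":14.7,"z":4,"spin":-0.29},{"x":-28.5,"y":16.8,"z":4,"spin":-0.29},{"x":-32,"y":18.8,"z":4,"spin":-0.29},{"x":-35.5,"y":20.9,"z":4,"spin":-0.29},{"x":-38.5,"y":22.7,"z":4,"spin":-0.29},{"x":-41,"y":24.1,"z":4,"spin":-0.29}]' -1 40 && python3 -c "
from h import *
goto(.5401,-.1263,.023,.7304)"
```

```text
clock: 2.35
eef_pos: [0.5249, -0.1479, 0.2024]
ee_rot: [[-0.745, -0.667, 0.001], [-0.667, 0.745, 0.0], [-0.001, -0.0, -1.0]]
force: [0.4, -0.9, 0.7]
gripper_width: 0.0854
shift cm [-2.56  0.59 17.94] spin 0.0002 tcp [ 0.5249 -0.1479  0.2024] t 2.35 F [ 0.4  -0.89  0.68] w 0.08537010086426858 q6 -0.93
```

```bash
python3 -m crank '[{"x":-1.3,"y":0.3,"z":1},{"x":-2.56,"y":0.59,"z":3},{"x":-2.56,"y":0.59,"z":5.5},{"x":-2.56,"y":0.59,"z":8},{"x":-2.56,"y":0.59,"z":10.5},{"x":-2.56,"y":0.59,"z":12.5},{"x":-2.56,"y":0.59,"z":14.5},{"x":-2.56,"y":0.59,"z":16},{"x":-2.56,"y":0.59,"z":17},{"x":-2.56,"y":0.59,"z":17.6},{"x":-2.56,"y":0.59,"z":17.9},{"x":-2.56,"y":0.59,"z":17.9}]' && python3 -c "
from h import *
goto(.5401,-.1263,.023,.7304)
save(arm.snapshot('scene')['image'][160:270,230:390],'grip1.png',4)"
```

```text
invalid input
```

```bash
python3 -m crank '[{"x":-1.3,"y":0.3,"z":1,"spin":0},{"x":-2.56,"y":0.59,"z":3,"spin":0},{"x":-2.56,"y":0.59,"z":5.5,"spin":0},{"x":-2.56,"y":0.59,"z":8,"spin":0},{"x":-2.56,"y":0.59,"z":10.5,"spin":0},{"x":-2.56,"y":0.59,"z":12.5,"spin":0},{"x":-2.56,"y":0.59,"z":14.5,"spin":0},{"x":-2.56,"y":0.59,"z":16,"spin":0},{"x":-2.56,"y":0.59,"z":17,"spin":0},{"x":-2.56,"y":0.59,"z":17.6,"spin":0},{"x":-2.56,"y":0.59,"z":17.9,"spin":0},{"x":-2.56,"y":0.59,"z":17.9,"spin":0}]' && python3 -c "
from h import *
goto(.5401,-.1263,.023,.7304)
save(arm.snapshot('scene')['image'][160:270,230:390],'grip1.png',4)"
```

```text
clock: 3.35
eef_pos: [0.5401, -0.1265, 0.0233]
ee_rot: [[-0.745, -0.667, 0.0], [-0.667, 0.745, 0.0], [-0.0, 0.0, -1.0]]
force: [-0.3, -0.3, 0.9]
gripper_width: 0.0854
shift cm [-0.02  0.02  0.03] spin 0.0 tcp [ 0.5401 -0.1265  0.0233] t 3.35 F [-0.31 -0.3   0.87] w 0.08538845943686339 q6 -0.97
```

View pics/grip1.png

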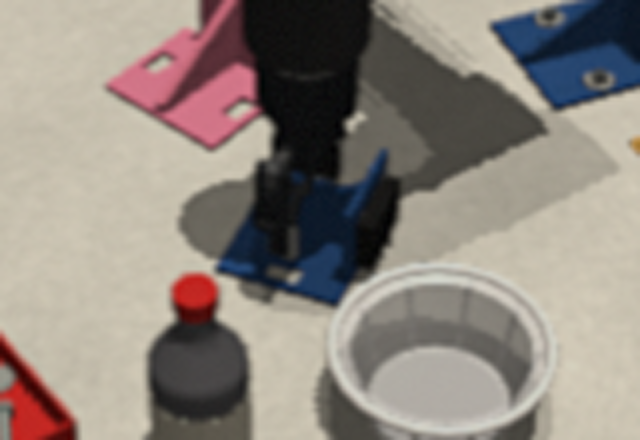

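The open fingers straddle the gusset at about (285,215) in the crop, clear of everything around. Closing now.

```bash
python3 -m crank '[{"x":0,"y":0,"z":0,"spin":0},{"x":0,"y":0,"z":0,"spin":0},{"x":0,"y":0,"z":0,"spin":0},{"x":0,"y":0,"z":0,"spin":0},{"x":0,"y":0,"z":0,"spin":0},{"x":0,"y":0,"z":0,"spin":0},{"x":0,"y":0,"z":0,"spin":0},{"x":0,"y":0,"z":0,"spin":0},{"x":0,"y":0,"z":0,"spin":0},{"x":0,"y":0,"z":0,"spin":0},{"x":0,"y":0,"z":0,"spin":0},{"x":0,"y":0,"z":0,"spin":0}]' 1 80 && python3 -m crank '[{"x":0,"y":0,"z":-0.2,"spin":0},{"x":0,"y":0,"z":-0.6,"spin":0},{"x":0,"y":0,"z":-1.2,"spin":0},{"x":0,"y":0,"z":-2,"spin":0},{"x":0,"y":0,"z":-3,"spin":0},{"x":0,"y":0,"z":-4,"spin":0},{"x":0,"y":0,"z":-5,"spin":0},{"x":0,"y":0,"z":-6,"spin":0},{"x":0,"y":0,"z":-7,"spin":0},{"x":0,"y":0,"z":-7.6,"spin":0},{"x":0,"y":0,"z":-8,"spin":0},{"x":0,"y":0,"z":-8,"spin":0}]' && python3 -c "
from h import *
st=arm.state();g=st['eef_pos']
S={c:arm.snapshot(c) for c in('scene','top')}
goto(.6125,.164,.103,1.503)
z=g[2]-.023
M={c:blue(S[c],proj(S[c],[.54,-.126,z+.03]),36) for c in S}
# top view: only the blue part, fit ignoring tool
im=S['scene']['image'].copy();e=cv2.morphologyEx((sil(S['scene'],.5401,-.1263,.7304,z)>.5).astype(np.uint8),cv2.MORPH_GRADIENT,np.ones((2,2)));im[e>0]=[255,255,0]
i2=S['top']['image'].copy();e=cv2.morphologyEx((sil(S['top'],.5401,-.1263,.7304,z)>.5).astype(np.uint8),cv2.MORPH_GRADIENT,np.ones((2,2)));i2[e>0]=[255,255,0]
save(np.hstack([im[130:250,240:370],i2[130:250,250:380]]),'lift1.png',3)"
```

```text
clock: 4.4
eef_pos: [0.5406, -0.1265, 0.0242]
ee_rot: [[-0.745, -0.667, 0.002], [-0.667, 0.745, 0.0], [-0.001, -0.001, -1.0]]
force: [-0.9, 1.3, 3.3]
gripper_width: 0.0069
clock: 5.4
eef_pos: [0.5409, -0.1265, 0.1054]
ee_rot: [[-0.745, -0.667, 0.003], [-0.667, 0.745, 0.0], [-0.003, -0.002, -1.0]]
force: [1.4, -0.5, -4.4]
gripper_width: 0.0071
shift cm [-24.76  16.81   0.1 ] spin -0.7724 tcp [ 0.5402 -0.1264  0.1038] t 5.5 F [ 0.39  0.21 -4.31] w 0.006978169147745155 q6 -0.97
```

View pics/lift1.png

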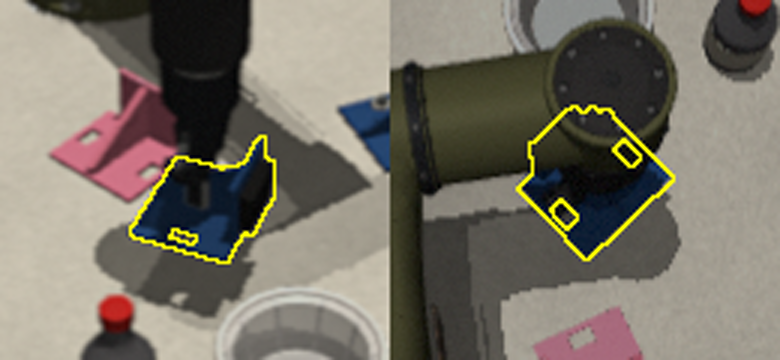

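Lift1 shows the chock hanging from the fingers, level and on the predicted outline, and the wrist reads about 4.3 N of weight. Carrying it over now.

```bash
python3 -m crank '[{"x":-0.7,"y":0.5,"z":0,"spin":-0.02},{"x":-2,"y":1.4,"z":0,"spin":-0.07},{"x":-4,"y":2.7,"z":0,"spin":-0.14},{"x":-6.3,"y":4.3,"z":0,"spin":-0.22},{"x":-8.8,"y":6,"z":0,"spin":-0.31},{"x":-11.3,"y":7.7,"z":0,"spin":-0.4},{"x":-13.8,"y":9.4,"z":0,"spin":-0.49},{"x":-16.3,"y":11.1,"z":0,"spin":-0.58},{"x":-18.6,"y":12.6,"z":0,"spin":-0.66},{"x":-20.6,"y":14,"z":0,"spin":-0.72},{"x":-22,"y":15,"z":0,"spin":-0.76},{"x":-22.8,"y":15.4,"z":0,"spin":-0.772}]' && python3 -c "
from h import *
goto(.6118,.154,.0272,1.503)"
```

```text
clock: 6.5
eef_pos: [0.607, 0.1428, 0.103]
ee_rot: [[-0.064, -0.998, -0.0], [-0.998, 0.064, 0.0], [-0.0, 0.0, -1.0]]
force: [-0.8, -0.4, -4.1]
gripper_width: 0.0065
shift cm [-1.15 -0.41  7.58] spin 0.0037 tcp [0.607  0.1428 0.103 ] t 6.5 F [-0.77 -0.44 -4.08] w 0.006548100386747346 q6 -0.62
```

```bash
python3 -m crank '[{"x":-0.4,"y":-0.2,"z":0.4,"spin":0},{"x":-0.9,"y":-0.35,"z":1.2,"spin":0.003},{"x":-1.15,"y":-0.41,"z":2.2,"spin":0.0037},{"x":-1.15,"y":-0.41,"z":3.2,"spin":0.0037},{"x":-1.15,"y":-0.41,"z":4.2,"spin":0.0037},{"x":-1.15,"y":-0.41,"z":5.2,"spin":0.0037},{"x":-1.15,"y":-0.41,"z":6.0,"spin":0.0037},{"x":-1.15,"y":-0.41,"z":6.7,"spin":0.0037},{"x":-1.15,"y":-0.41,"z":7.2,"spin":0.0037},{"x":-1.15,"y":-0.41,"z":7.4,"spin":0.0037},{"x":-1.15,"y":-0.41,"z":7.5,"spin":0.0037},{"x":-1.15,"y":-0.41,"z":7.5,"spin":0.0037}]' && cat > chk.py <<'E'
from h import *
import sys
z=float(sys.argv[1]);S={c:arm.snapshot(c) for c in('scene','top')}
goto(.6125,.164,.0242,1.503)
st=arm.state();p=st['eef_pos'];R=np.array(st['ee_rot']);a=np.arctan2(-R[1,0],-R[0,0]);print("yaw",a.round(4))
T=[]
for c in S:
    im=S[c]['image'].copy();o=im.copy()
    e=cv2.morphologyEx((sil(S[c],p[0],p[1],a,z)>.5).astype(np.uint8),cv2.MORPH_GRADIENT,np.ones((2,2)));o[e>0]=[255,255,0]
    for h in((.6574,.1611,0),(.5677,.1669,0)):
        q=proj(S[c],h).round().astype(int);o[q[1],q[0]]=[0,255,0]
    q=proj(S[c],[.6,.15,.03]).astype(int)
    T.append(np.hstack([cv2.resize(i[q[1]-30:q[1]+30,q[0]-40:q[0]+40],None,fx=5,fy=5,interpolation=cv2.INTER_CUBIC) for i in (im,o)]))
save(np.vstack(T)[:600,:800],sys.argv[2])
E
python3 chk.py 0.0035 place1.png
```

```text
clock: 7.5
eef_pos: [0.612, 0.1541, 0.0282]
ee_rot: [[-0.068, -0.998, 0.0], [-0.998, 0.068, 0.0], [-0.0, -0.0, -1.0]]
force: [-0.8, -0.2, -3.8]
gripper_width: 0.0069
shift cm [-0.98  0.04  0.45] spin 0.0001 tcp [0.6122 0.1542 0.0287] t 7.6 F [ 0.15  0.49 -4.26] w 0.006938256646662314 q6 -0.63
yaw 1.5031
```

View pics/place1.png

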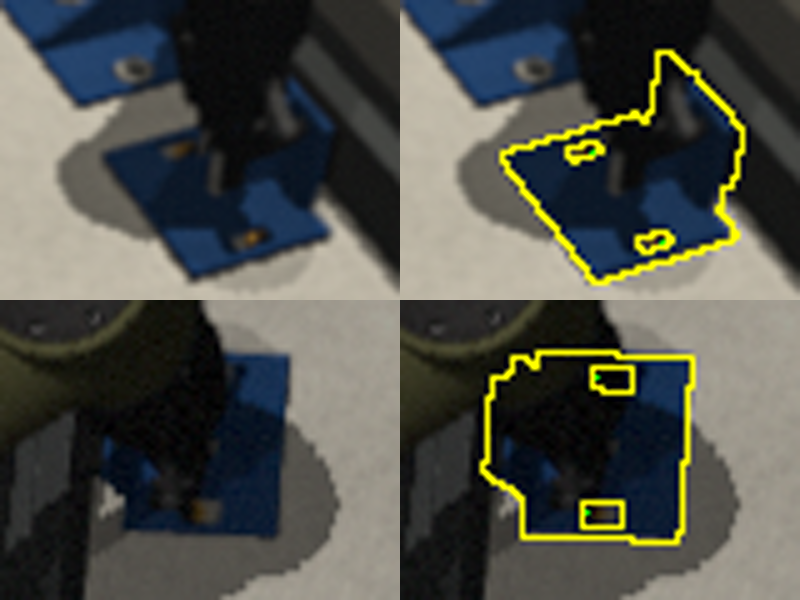

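Place1 shows brass through both slots, toward the pad side, as intended at 10 mm standoff. Lowering onto the bench.

```bash
python3 -m crank '[{"x":0,"y":0.04,"z":0.1,"spin":0},{"x":0,"y":0.04,"z":0.2,"spin":0},{"x":0,"y":0.04,"z":0.3,"spin":0},{"x":0,"y":0.04,"z":0.35,"spin":0},{"x":0,"y":0.04,"z":0.4,"spin":0},{"x":0,"y":0.04,"z":0.4,"spin":0},{"x":0,"y":0.04,"z":0.4,"spin":0}]' && python3 -c "
from h import *
goto(.6125,.164,.0242,1.503)"
```

```text
clock: 8.18
eef_pos: [0.6118, 0.1542, 0.0246]
ee_rot: [[-0.068, -0.998, 0.001], [-0.998, 0.068, 0.001], [-0.001, -0.001, -1.0]]
force: [-0.1, 0.2, -4.2]
gripper_width: 0.0073
shift cm [-0.98 -0.01  0.04] spin 0.0001 tcp [0.6118 0.1542 0.0246] t 8.1833 F [-0.1   0.18 -4.18] w 0.007261792365709664 q6 -0.63
```

```bash
python3 -m crank '[{"x":0,"y":0,"z":0.05,"spin":0},{"x":0,"y":0,"z":0.08,"spin":0},{"x":0,"y":0,"z":0.1,"spin":0},{"x":0,"y":0,"z":0.1,"spin":0}]' && python3 -c "
from h import *
goto(.6125,.164,.0242,1.503)"
```

```text
clock: 8.52
eef_pos: [0.6119, 0.1542, 0.0243]
ee_rot: [[-0.068, -0.998, 0.001], [-0.998, 0.068, 0.001], [-0.001, -0.001, -1.0]]
force: [-3.0, 0.2, 0.7]
gripper_width: 0.0067
shift cm [-0.98  0.01  0.01] spin 0.0002 tcp [0.6119 0.1542 0.0243] t 8.5167 F [-3.02  0.21  0.65] w 0.006727825389206378 q6 -0.63
```

```bash
python3 -m crank '[{"x":-0.1,"y":0.01,"z":0.03,"spin":0},{"x":-0.2,"y":0.01,"z":0.03,"spin":0},{"x":-0.3,"y":0.01,"z":0.03,"spin":0},{"x":-0.4,"y":0.01,"z":0.03,"spin":0},{"x":-0.5,"y":0.01,"z":0.03,"spin":0},{"x":-0.5,"y":0.01,"z":0.03,"spin":0}]' && python3 -c "
from h import *
goto(.6125,.164,.0242,1.503)"
```

```text
clock: 9.02
eef_pos: [0.6125, 0.1593, 0.0243]
ee_rot: [[-0.067, -0.998, 0.002], [-0.998, 0.067, 0.0], [-0.001, -0.002, -1.0]]
force: [0.2, -1.9, 0.7]
gripper_width: 0.0072
shift cm [-0.47  0.03  0.01] spin 0.0003 tcp [0.6125 0.1593 0.0243] t 9.0167 F [ 0.22 -1.9   0.75] w 0.007161721887291799 q6 -0.64
```

```bash
python3 -m crank '[{"x":-0.05,"y":0.02,"z":0.02,"spin":0},{"x":-0.1,"y":0.02,"z":0.02,"spin":0},{"x":-0.15,"y":0.02,"z":0.02,"spin":0},{"x":-0.2,"y":0.02,"z":0.02,"spin":0},{"x":-0.2,"y":0.02,"z":0.02,"spin":0}]' && python3 -c "
from h import *
goto(.6125,.164,.0242,1.503)"; python3 -m crank '[{"x":-0.05,"y":0,"z":0.02,"spin":0},{"x":-0.1,"y":0,"z":0.02,"spin":0},{"x":-0.15,"y":0,"z":0.02,"spin":0},{"x":-0.2,"y":0,"z":0.02,"spin":0},{"x":-0.2,"y":0,"z":0.02,"spin":0}]' && python3 -c "
from h import *
goto(.6125,.164,.0242,1.503)"
```

```text
clock: 9.43
eef_pos: [0.6125, 0.1613, 0.0243]
ee_rot: [[-0.067, -0.998, 0.002], [-0.998, 0.067, 0.0], [-0.001, -0.002, -1.0]]
force: [-0.9, -3.0, 1.9]
gripper_width: 0.0068
shift cm [-0.27  0.02  0.01] spin 0.0003 tcp [0.6125 0.1613 0.0243] t 9.4333 F [-0.91 -2.98  1.94] w 0.006830377141116786 q6 -0.64
clock: 9.85
eef_pos: [0.6125, 0.1622, 0.0243]
ee_rot: [[-0.068, -0.998, 0.001], [-0.998, 0.068, -0.001], [0.001, -0.001, -1.0]]
force: [-0.9, -6.5, 3.4]
gripper_width: 0.0072
shift cm [-0.18  0.01  0.01] spin -0.0002 tcp [0.6125 0.1622 0.0243] t 9.85 F [-0.93 -6.45  3.45] w 0.007176602857785891 q6 -0.64
```

```bash
python3 -m crank '[{"x":-0.16,"y":0,"z":-0.01,"spin":0},{"x":-0.2,"y":0,"z":-0.02,"spin":0},{"x":-0.24,"y":0,"z":-0.02,"spin":0},{"x":-0.28,"y":0,"z":-0.02,"spin":0},{"x":-0.32,"y":0,"z":-0.02,"spin":0},{"x":-0.32,"y":0,"z":-0.02,"spin":0},{"x":-0.32,"y":0,"z":-0.02,"spin":0}]' && python3 -c "
from h import *
goto(.6125,.164,.0242,1.503)"
```

```text
clock: 10.43
eef_pos: [0.6124, 0.1631, 0.0244]
ee_rot: [[-0.069, -0.998, -0.0], [-0.998, 0.069, -0.005], [0.005, -0.0, -1.0]]
force: [-1.7, -10.3, 2.2]
gripper_width: 0.0068
shift cm [-0.09 -0.    0.02] spin -0.0013 tcp [0.6124 0.1631 0.0244] t 10.4333 F [ -1.69 -10.34   2.15] w 0.0068246592549285005 q6 -0.65
```

```bash
python3 -m crank '[{"x":-0.26,"y":0,"z":0.01,"spin":0.001},{"x":-0.3,"y":0,"z":0.01,"spin":0.001},{"x":-0.34,"y":0,"z":0.01,"spin":0.001},{"x":-0.38,"y":0,"z":0.01,"spin":0.001},{"x":-0.42,"y":0,"z":0.01,"spin":0.001},{"x":-0.42,"y":0,"z":0.01,"spin":0.001},{"x":-0.42,"y":0,"z":0.01,"spin":0.001},{"x":-0.42,"y":0,"z":0.01,"spin":0.001}]' && python3 -c "
from h import *
goto(.6125,.164,.0242,1.503)"; python3 chk.py 0 place2.png
```

```text
clock: 11.1
eef_pos: [0.6124, 0.1638, 0.0245]
ee_rot: [[-0.072, -0.997, -0.002], [-0.997, 0.072, -0.01], [0.01, 0.001, -1.0]]
force: [-1.5, -14.8, 4.5]
gripper_width: 0.0069
shift cm [-0.02 -0.01  0.03] spin -0.0038 tcp [0.6124 0.1638 0.0245] t 11.1 F [ -1.54 -14.77   4.51] w 0.0068830375124733075 q6 -0.65
shift cm [-0.02 -0.01  0.03] spin -0.0038 tcp [0.6124 0.1638 0.0245] t 11.2 F [ -1.74 -14.6    3.59] w 0.006914307928999147 q6 -0.65
yaw 1.4992
```

View pics/place2.png

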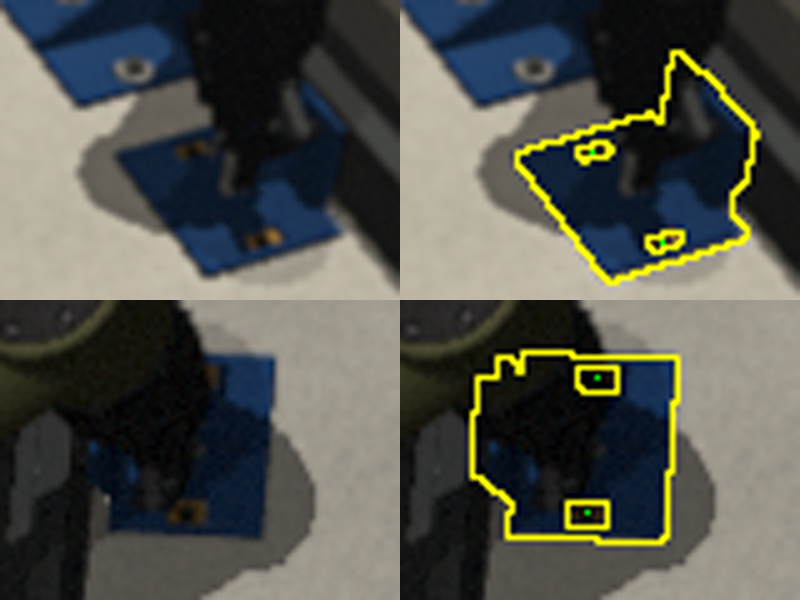

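```bash
python3 - <<'E'
from h import *
F=[];T=[];P=[]
for _ in range(10):
    arm.snapshot("top");st=arm.state();F.append(st["force"]);T.append(st["ft_torque"]);P.append(st["eef_pos"])
print(np.mean(F,0).round(2),np.std(F,0).round(2),np.mean(T,0).round(3),np.mean(P,0).round(5),st["clock"]);print(np.round(st["ee_rot"],4))
E
```

```text
[ -2.28 -14.26   4.71] [0.67 0.36 0.56] [-4.333  0.509  0.102] [0.61242 0.16383 0.02454] 11.7
[[-0.0715 -0.9974 -0.0022]
 [-0.9974  0.0715 -0.01  ]
 [ 0.0101  0.0015 -0.9999]]
```

Place2 shows both brass holes centred in their slots, at crop (187,513) from the top and (264,238) in the scene view. The wrist push is steady at about 14.3 N. Taking off about 3.5 N of bench friction, the pad gets roughly 11 N. I'll add a small trim.

```bash
python3 -m crank '[{"x":-0.35,"y":0,"z":0.02,"spin":0},{"x":-0.38,"y":0,"z":0.02,"spin":0},{"x":-0.4,"y":0,"z":0.02,"spin":0},{"x":-0.4,"y":0,"z":0.02,"spin":0},{"x":-0.4,"y":0,"z":0.02,"spin":0},{"x":-0.4,"y":0,"z":0.02,"spin":0}]' && python3 - <<'E'
from h import *
F=[];P=[]
for _ in range(10):
    arm.snapshot("scene");st=arm.state();F.append(st["force"]);P.append(st["eef_pos"])
print(np.mean(F,0).round(2),np.std(F,0).round(2),np.mean(P,0).round(5),st["clock"]);print(np.round(st["ee_rot"],4))
E
```

```text
clock: 12.2
eef_pos: [0.6124, 0.1641, 0.0248]
ee_rot: [[-0.073, -0.997, -0.004], [-0.997, 0.073, -0.016], [0.016, 0.003, -1.0]]
force: [-3.4, -15.6, 4.8]
gripper_width: 0.0068
[ -2.99 -15.79   5.08] [0.3  0.37 0.48] [0.61241 0.16408 0.02476] 12.7
[[-0.073  -0.9973 -0.0042]
 [-0.9972  0.0731 -0.0155]
 [ 0.0158  0.003  -0.9999]]
```

The trim ratcheted a small forward pitch, now 0.9°, because each call takes the measured tilt as its new reference. I'll back off a few mm and press the chock down to level it. Then I'll redo the push in a single call.

```bash
python3 -m crank '[{"x":-0.2,"y":0,"z":0.02,"spin":0},{"x":0,"y":0,"z":0.03,"spin":0},{"x":0.2,"y":0,"z":0.03,"spin":0},{"x":0.4,"y":0,"z":0.04,"spin":0},{"x":0.5,"y":0,"z":0.05,"spin":0},{"x":0.5,"y":0,"z":0.05,"spin":0}]' && python3 -m crank '[{"x":0,"y":0,"z":0.1,"spin":0},{"x":0,"y":0,"z":0.2,"spin":0},{"x":0,"y":0,"z":0.25,"spin":0},{"x":0,"y":0,"z":0.25,"spin":0},{"x":0,"y":0,"z":0.25,"spin":0}]' && python3 -c "
from h import *
goto(.6125,.164,.0242,1.503);print(np.round(arm.state()['ee_rot'],4))"
```

```text
clock: 13.2
eef_pos: [0.6125, 0.1603, 0.0248]
ee_rot: [[-0.073, -0.997, -0.002], [-0.997, 0.073, -0.013], [0.014, 0.001, -1.0]]
force: [-0.0, 3.0, 1.5]
gripper_width: 0.0068
clock: 13.62
eef_pos: [0.6128, 0.1602, 0.0246]
ee_rot: [[-0.072, -0.997, -0.001], [-0.997, 0.072, -0.014], [0.014, 0.0, -1.0]]
force: [-6.7, -1.1, 11.7]
gripper_width: 0.0069
shift cm [-0.37  0.06  0.03] spin -0.0042 tcp [0.6128 0.1602 0.0246] t 13.6167 F [-6.69 -1.1  11.66] w 0.006874002559798211 q6 -0.65
[[-7.190e-02 -9.974e-01 -1.300e-03]
 [-9.973e-01  7.190e-02 -1.390e-02]
 [ 1.400e-02  3.000e-04 -9.999e-01]]
```

Pressing doesn't change the arm's pitch, so the pitch is in the arm's reference. A pinch across y doesn't care about pitch. I'll open slightly so the chock settles flat on the bench, regrip it, and push in one call.

```bash
python3 -m crank '[{"x":0,"y":0,"z":0,"spin":0},{"x":0,"y":0,"z":-0.02,"spin":0},{"x":0,"y":0,"z":-0.02,"spin":0}]' && python3 -m crank '[{"x":0,"y":0,"z":0,"spin":0},{"x":0,"y":0,"z":0,"spin":0},{"x":0,"y":0,"z":0,"spin":0},{"x":0,"y":0,"z":0,"spin":0},{"x":0,"y":0,"z":0,"spin":0},{"x":0,"y":0,"z":0,"spin":0}]' 0.5 && python3 -m crank '[{"x":0,"y":0,"z":0,"spin":0},{"x":0,"y":0,"z":0,"spin":0},{"x":0,"y":0,"z":0,"spin":0},{"x":0,"y":0,"z":0,"spin":0},{"x":0,"y":0,"z":0,"spin":0},{"x":0,"y":0,"z":0,"spin":0},{"x":0,"y":0,"z":0,"spin":0},{"x":0,"y":0,"z":0,"spin":0}]' 1 80 && python3 -c "
from h import *
goto(.6125,.164,.0242,1.503);print(np.round(arm.state()['ee_rot'],4))"
```

```text
clock: 13.87
eef_pos: [0.6126, 0.1603, 0.0248]
ee_rot: [[-0.072, -0.997, -0.002], [-0.997, 0.072, -0.014], [0.014, 0.001, -1.0]]
force: [-3.8, 0.7, 5.1]
gripper_width: 0.0069
clock: 14.37
eef_pos: [0.6126, 0.1602, 0.0246]
ee_rot: [[-0.072, -0.997, -0.002], [-0.997, 0.072, -0.014], [0.014, 0.001, -1.0]]
force: [-0.5, -0.7, 0.3]
gripper_width: 0.021
clock: 15.03
eef_pos: [0.6126, 0.1602, 0.0246]
ee_rot: [[-0.072, -0.997, -0.002], [-0.997, 0.072, -0.014], [0.014, 0.001, -1.0]]
force: [-0.0, -0.8, 0.9]
gripper_width: 0.0066
shift cm [-0.38  0.04  0.04] spin -0.0041 tcp [0.6126 0.1602 0.0246] t 15.0333 F [-0.01 -0.8   0.93] w 0.0066418273669667125 q6 -0.65
[[-7.180e-02 -9.974e-01 -1.900e-03]
 [-9.973e-01  7.180e-02 -1.430e-02]
 [ 1.440e-02  8.000e-04 -9.999e-01]]
```

```bash
python3 -m crank '[{"x":-0.1,"y":0.01,"z":0,"spin":0},{"x":-0.2,"y":0.02,"z":0,"spin":0},{"x":-0.28,"y":0.02,"z":-0.01,"spin":-0.003},{"x":-0.36,"y":0.02,"z":-0.01,"spin":-0.003},{"x":-0.44,"y":0.02,"z":-0.01,"spin":-0.003},{"x":-0.51,"y":0.02,"z":-0.01,"spin":-0.003},{"x":-0.57,"y":0.02,"z":-0.01,"spin":-0.003},{"x":-0.62,"y":0.02,"z":-0.01,"spin":-0.003},{"x":-0.67,"y":0.02,"z":-0.01,"spin":-0.003},{"x":-0.7,"y":0.02,"z":-0.01,"spin":-0.003},{"x":-0.72,"y":0.02,"z":-0.01,"spin":-0.003},{"x":-0.72,"y":0.02,"z":-0.01,"spin":-0.003}]' && python3 - <<'E'
from h import *
F=[];P=[]
for _ in range(10):
    arm.snapshot("scene");st=arm.state();F.append(st["force"]);P.append(st["eef_pos"])
print(np.mean(F,0).round(2),np.std(F,0).round(2),np.mean(P,0).round(5),st["clock"]);print(np.round(st["ee_rot"],4))
E
python3 chk.py 0 place3.png
```

```text
clock: 16.03
eef_pos: [0.6127, 0.1639, 0.0248]
ee_rot: [[-0.07, -0.998, -0.004], [-0.997, 0.07, -0.02], [0.02, 0.002, -1.0]]
force: [-0.4, -14.1, 2.9]
gripper_width: 0.007
[ -0.27 -13.74   2.87] [0.4  0.44 0.54] [0.61275 0.16388 0.02478] 16.5333
[[-0.0702 -0.9975 -0.0038]
 [-0.9973  0.0703 -0.0197]
 [ 0.0199  0.0024 -0.9998]]
shift cm [-0.01  0.02  0.06] spin -0.0025 tcp [0.6127 0.1639 0.0248] t 16.6333 F [  0.77 -13.57   3.71] w 0.00687506930422549 q6 -0.66
yaw 1.5005
```

View pics/place3.png

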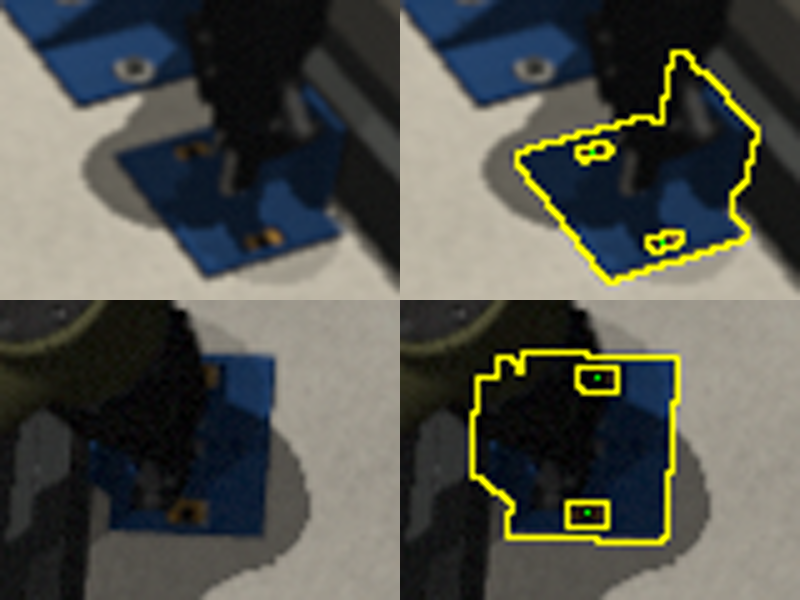

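Place3 shows both holes centred in the slots, the base on the bench and the pad against the rail. The wrist push is a steady 13.7 N and bench friction takes about 2–3 N of that, so the pad gets about 11–12 N. Handing in.

```bash
python3 -c "
from h import *
print(arm.finish_job()); st=arm.state(); print(st['clock'],np.round(st['force'],2),np.round(st['eef_pos'],4))"
```

```text
the job is handed in; nothing more can be done
None
the job is handed in; nothing more can be done
```

The loose blue chock is standing on the bench over the two empty holes, and the arm is still holding its pad against the foot rail. I handed the job in at about 16.7 s of the 51 s allowed.

**Last checks**
- **Holes:** both brass holes show centred in their slots in the scene and top views. The measured tool position is within about 0.3 mm of the target I worked out from the holes.
- **Angle to the rail:** within about 0.15° of the direction I measured.
- **Push:** the wrist reads a steady 13.7 N toward the rail. Bench friction takes an estimated 2–3 N of that, so the pad gets about 11–12 N. The highest wrist reading I saw toward the rail was about 16 N, well under 30 N.
- **Pad squash:** the tool moved about 2.7 mm past first contact, which agrees with that push.

**What went less cleanly**
- **First push:** my first push, made in several short moves, slowly tipped the gripper forward to about 0.9°. I backed off about 4 mm, opened the fingers briefly so the chock could settle flat, gripped again and pushed in one move.
- **Remaining tilt:** the gripper still leans forward about 1.1°. I estimate the chock itself is at most about 0.3° off flat; that is inferred from the gripper's angle since the regrip, and too small to see in the pictures.
- **Pad force:** it is worked out from the wrist force, friction and squash, not measured directly.

I never touched the other things on the bench.

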